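Click the spring-button leg home in a tea-rack frame

ROBOT

A 6-joint arm with a two-finger parallel gripper is mounted at the origin on the work surface. World frame = base frame: x ahead of the robot, y to its left, z up, the work surface at z = 0. Lengths are in m, angles in rad, forces in N, time in s.
With the tool pointing down it reaches from about 0.35 to 1 m from the base axis. Payload 7.1 kg.
Tool frame: the origin (TCP) lies between the finger pads; the fingertips stand 14 mm ahead of it and the grasp point (between the pads) lies 5 mm behind it; z points along the fingers, y is the line along which they close (so a half turn about z gives the same grasp; the last joint's range is limited). The gripper opens to 85 mm and grips with 20 to 120 N. Pads are 22 mm wide; open, the fingers measure 114 mm over their backs; the gripper's body (76 mm by 85 mm) begins 54 mm behind the grasp point. The pads swing forward as they close: fully open they stand 13 mm farther back than shut.
Start: joints at [-1.202, 0.423, 1.63, -0, 1.089, -0.019], TCP at [0.236, -0.579, 0.245] pointing down, gripper open.
Joint ranges: [-3, 3], [-0.9, 2.11], [0.09, 2.58], [-1.31, 4.45], [0.11, 2.69], [-2.54, 2.54]. Speed limits (rad/s): [2.39, 2.39, 3.01, 3.14, 3.14, 3.14].

INTERFACE

Orientations are given as a 3x3 rotation matrix whose columns are the frame's x, y, z axes.
In Python, from plant import readout, eyes, env gives the robot as it stands.
- The arm moves only by the tool carry_out, never from a script. Its argument "deltas" is a list of rows, each a list of 3 entries, a list of its own where there are three numbers: the turn, a rotation vector about the world's x, y, z in degrees, then the shift along the world's x, y, z in mm, then the opening, from -1 (shut) to 1 (fully open). In form: [[[wx, wy, wz], [tx, ty, tz], grip], ...]. A call has 1 to 12 rows; each row shifts and turns the commanded pose from where the row before left it; what a row does not reach is not made up. A row lasts 1/8 s, in which the tool goes at most 62.5 mm and 10.7 degrees, less where a joint would pass 70% of its speed; a pose out of reach is approached as far as the arm can. A call with a gripper value outside its range is refused whole. The fingers move at their own pace and stop on an object; the grip force is fixed at half the most. Time passes only in rows, so rows that do not move let the fingers close. It gives the time, the measured TCP pose, the force, the opening and the grip force at its end, in the units of the state.
- readout.state(): the state, without advancing time (a new reading comes with each control period).
- eyes.grab_frame(name): name is "side" or "top" or "wrist"; returns (picture, depth): 480x640x3 uint8, red, green, blue; 480x640 float32, m along the optical axis (not along the pixel's ray), 0 where there is no reading.
- eyes.calibration(name): a dict with "camera_matrix" (3x3 intrinsics, pixels), "rvec" (rotation vector, rad) and "tvec" (3), from world to camera coordinates, as OpenCV has them. Camera axes: x right, y down, z forward; pixel columns grow to the right and rows downward; lengths in m; the calibration is good to about 2 mm. A picture is of the moment at which its call begins: read the wrist's pose just before it. calibration takes no time and is no camera call; for the wrist camera it gives the pose at the moment of the call.
- env.job_done(): hands the job in; it is judged then, once.
The state is a dict: "time": time; "q": joint angles; "joint_vel": joint speeds; "joint_efforts": joint torques, N m; "tcp_pos": TCP position; "ee_rot": TCP orientation; "contact_force": force on the tool from outside, world axes, zero at the start; "ft_torque": the same for the moment, N m; "gripper_width": finger opening in m; "grip_force": force on a finger pad.
Only numpy, scipy, OpenCV 4.12 (cv2) and the standard library are available. Lean on these libraries where they do the work, as an engineer would, in place of code of your own. Each camera call takes 0.05 s, during which the arm holds its last target. There are 200 camera calls.

TASK

The drying rack's frame lies on its cradle board with two square legs half pushed into its sockets. Take the leg that has spring buttons on its sides, squeeze its two thumb pads in so that the buttons are flush, slide that leg into its socket until both buttons sit at the holes in the socket's sides, and let go so that they pop out through the holes. Leave the plain leg without buttons where it is.

Things in the scene. Friction and masses are not known exactly. Their poses are not given: they have to be found in the camera images.
- button_leg: Square zinc-grey tube, 25 x 25 x 315 mm, 0.3 to 0.5 kg, loose, level, its front in a socket. Origin: on its axis, midway between two dark thumb pads on its sides, where to squeeze it from above. Own +x runs to the socket (tube end at +190 mm, black rubber foot's end at -125), z up. Pads: 30 mm long, 16 high, 9.5 proud (44 mm over both). Square lock buttons at x = +75 mm: 12 long, 10 high, 8 proud.
- clip (a joint): How far the button leg's spring clip (pads and buttons, both sides alike) is pressed in, m: 0 = out, 0.0095 = pads level with the tube, buttons just below its sides; 8 N a side does it. From 0.008 the buttons pass into the socket; farther out they stop the leg at its mouth. Springs back out when freed.
- plain_leg: The other square zinc-grey leg: same size, rubber foot and axes, origin on its axis 125 mm from the foot's end, but smooth sides without pads or buttons. Not to be moved.
- frame: Fixed board 420 x 230 x 14 mm with 2 steel sockets 35 mm square, 160 long, axes at y = +75 and -75 mm (button leg in either), 60 mm up. Origin: table height, midway between their mouths; +x points into them. Side holes 20 x 18 mm centred at x = +30: leg home when its origin is at x = -45, +-4 mm; inner stop at -43. Before each mouth a 14 mm wide rib carries the leg, fingers fit beside it.

How it is judged:
By the outcome, as a careful person would: the job done as asked, in the order asked, and still so for the second after the job is handed in, with the robot touching nothing.
It also fails if it takes over 35 s, if anything falls off the work surface, if the arm or the gripper's body presses on something with over 40 N, if the wrist force passes 120 N, or if a joint passes its speed limit or range.

## Working session

There is one attempt and no reset: what is moved stays moved. The work goes in short steps, Python scripts to look and compute and a tool call to move; the robot and the scene stay as the last step left them, time stands still between calls to the robot, and variables do not carry over. Pictures are saved under pics/ and viewed, at most 10 in all, crops included, and the job is handed in when it is done.

Besides the shell and the picture viewer there is one more tool, called by a JSON object that holds its "api" and its "payload", one argument or row to a line. carry_out: Moves the arm, as the interface text tells. Its arguments: {"type":"object","properties":{"deltas":{"type":"array"}},"required":["deltas"]}

```bash
mkdir -p pics; cat > h.py <<'E'
import numpy as np, cv2
from plant import readout, eyes, env
def cal(n):
    c=eyes.calibration(n); R=cv2.Rodrigues(np.array(c["rvec"],float))[0]
    return np.array(c["camera_matrix"],float),R,np.array(c["tvec"],float).ravel()
def onplane(n,uv,z,c=None):
    K,R,t=c or cal(n); C=-R.T@t
    uv=np.atleast_2d(np.array(uv,float)); d=np.c_[uv,np.ones(len(uv))]@np.linalg.inv(K).T@R
    return C+d*((z-C[2])/d[:,2])[:,None]
def world(n,d,c=None):
    K,R,t=c or cal(n); v,u=np.mgrid[:480,:640]
    p=np.stack([(u-K[0,2])*d/K[0,0],(v-K[1,2])*d/K[1,1],d],-1)
    return (p-t)@R
E
python3 - <<'E'
from h import *
for n in("top","side"):
    im,d=eyes.grab_frame(n); np.savez(f"pics/{n}.npz",im=im,d=d)
    cv2.imwrite(f"pics/{n}0.png",im[...,::-1]); K,R,t=cal(n); print(n,K[0,0],-R.T@t)
E
```

```text
top 495.0657024623616 [0.46342963 0.01105572 0.71991349]
side 607.7840933496526 [ 0.3292723  -0.45029728  0.43160981]
```

View pics/top0.png

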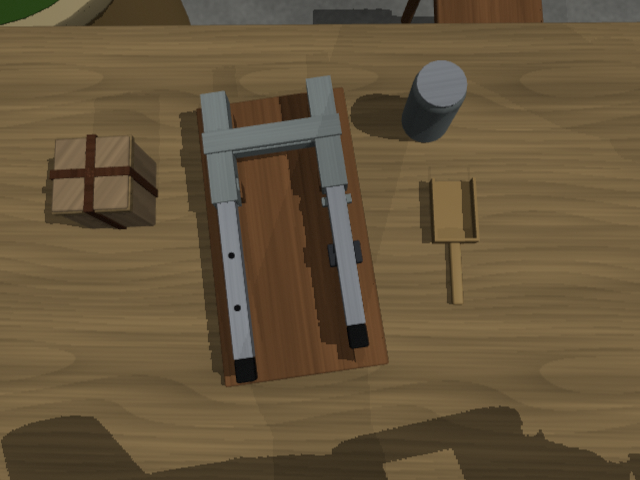

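View pics/side0.png

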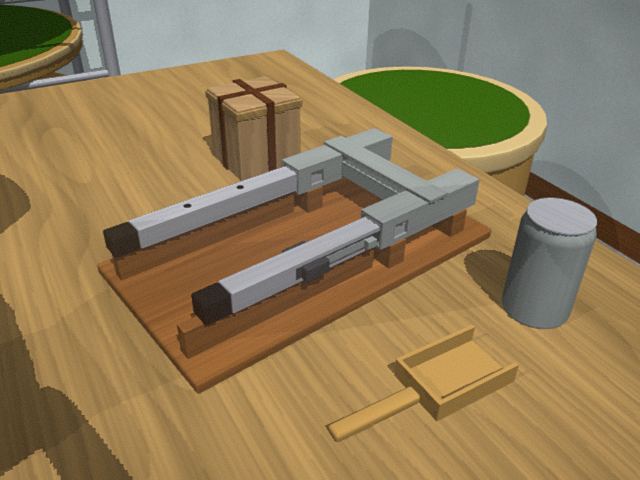

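The top picture shows the button leg on the right, with pads at about (333,256) and (359,252), buttons at (325,201) and (348,200), the foot at (357,335) and the socket mouth near (335,187). The plain leg is on the left. The side view agrees: the pads sit on the near leg.

```bash
python3 - <<'E'
from h import *
f=np.load("pics/top.npz"); im,d=f["im"],f["d"]; c=cal("top"); P=world("top",d,c)
g=im.max(-1).astype(int); sat=g-im.min(-1)
z=P[...,2]
box=np.zeros(g.shape,bool); box[190:350,315:378]=1
# tube top face (bright, grey)
m=box&(g>120)&(sat<40)&(z>.062)&(z<.082); m[:205]=0
v,u=np.nonzero(m); print("tube z",np.median(z[m]),m.sum())
Q=onplane("top",np.c_[u,v],.0725,c)[:,:2]
r=cv2.minAreaRect((Q*1000).astype(np.float32)); print("tube rect",r)
vx,vy,x0,y0=cv2.fitLine(Q.astype(np.float32),cv2.DIST_HUBER,0,.001,.001).ravel()
a=np.array([vx,vy])*np.sign(vx); print("axis",a,np.degrees(np.arctan2(a[1],a[0])),x0,y0)
# dark blobs
dm=(box&(g<60)&(sat<25)&(z>.04)).astype(np.uint8)
n,l,s,ce=cv2.connectedComponentsWithStats(dm)
nrm=np.array([-a[1],a[0]])
for i in range(1,n):
    if s[i,4]<25: continue
    k=l==i; vv,uu=np.nonzero(k); zz=np.median(z[k])
    for h in(.068,.0725):
        W=onplane("top",np.c_[uu,vv],h,c)[:,:2]-[x0,y0]
        print(s[i],ce[i].round(1),"z",zz.round(4),h,"along",np.percentile(W@a,[1,99]).round(4),"lat",np.percentile(W@nrm,[1,99]).round(4))
# plain leg + sockets
for nm,b,h in(("plain",(205,355,210,260),.0725),("sockR",(160,186,315,345),.0775),("sockL",(160,200,205,240),.0775)):
    k=np.zeros(g.shape,bool);k[b[0]:b[1],b[2]:b[3]]=1
    k&=(g>100)&(sat<40)&(abs(z-h)<.01); vv,uu=np.nonzero(k)
    W=onplane("top",np.c_[uu,vv],h,c)[:,:2]; L=cv2.fitLine(W.astype(np.float32),cv2.DIST_HUBER,0,.001,.001).ravel()
    print(nm,np.median(z[k]),L,np.degrees(np.arctan(L[1]/L[0])))
# depth profile along leg: socket mouth step
for s_ in np.arange(.08,.16,.004):
    p=np.array([x0,y0])+a*s_; K,R,t=c; q=K@(R@np.array([*p,.0725])+t); q=q[:2]/q[2]; U,V=q.round().astype(int); print(round(s_,3),(U,V),z[V,U].round(4),g[V,U],end="; ")
E
```

```text
tube z 0.07238260512548442 2037
tube rect ((555.5546875, -12.583099365234375), (159.9130401611328, 23.053739547729492), 8.849762916564941)
axis [0.9876459  0.15670204] 9.015522 0.5529069 -0.01263009
[322 190   6  13  32] [324.8 194.5] z 0.0611 0.068 along [0.089  0.1062] lat [0.012  0.0175]
[322 190   6  13  32] [324.8 194.5] z 0.0611 0.0725 along [0.0878 0.1049] lat [0.0121 0.0176]
[327 240  11  29 177] [332.  254.7] z 0.0676 0.068 along [-0.0004  0.033 ] lat [0.0123 0.0219]
[327 240  11  29 177] [332.  254.7] z 0.0676 0.0725 along [-0.0009  0.0322] lat [0.0125 0.022 ]
[353 240  10  23 143] [357.4 251.3] z 0.0676 0.068 along [0.001 0.03 ] lat [-0.0215 -0.013 ]
[353 240  10  23 143] [357.4 251.3] z 0.0676 0.0725 along [0.0004 0.0292] lat [-0.0211 -0.0126]
[347 324  22  25 442] [357.3 335.7] z 0.0723 0.068 along [-0.1077 -0.0791] lat [-0.0114  0.0129]
[347 324  22  25 442] [357.3 335.7] z 0.0723 0.0725 along [-0.1075 -0.0792] lat [-0.011   0.0131]
plain 0.07251972989087416 [0.9878872  0.15517376 0.53125423 0.13538177] 8.926874
sockR 0.07926502720963742 [0.67076325 0.74167156 0.6790666
[... 372 characters left out ...]
t64(192)) 0.0728 127; 0.104 (np.int64(335), np.int64(189)) 0.0713 127; 0.108 (np.int64(334), np.int64(186)) 0.0731 102; 0.112 (np.int64(334), np.int64(183)) 0.08 108; 0.116 (np.int64(333), np.int64(180)) 0.0815 105; 0.12 (np.int64(333), np.int64(178)) 0.0786 108; 0.124 (np.int64(332), np.int64(175)) 0.0793 107; 0.128 (np.int64(332), np.int64(172)) 0.0797 107; 0.132 (np.int64(331), np.int64(169)) 0.0799 108; 0.136 (np.int64(331), np.int64(167)) 0.0785 107; 0.14 (np.int64(331), np.int64(164)) 0.0795 109; 0.144 (np.int64(330), np.int64(161)) 0.078 107; 0.148 (np.int64(330), np.int64(158)) 0.0786 109; 0.152 (np.int64(329), np.int64(156)) 0.08 108; 0.156 (np.int64(329), np.int64(153)) 0.0787 109;
```

```bash
python3 - <<'E'
from h import *
s=readout.state(); R=np.array(s["ee_rot"]); print(s["time"],s["tcp_pos"],R.round(3),s["q"],s["gripper_width"])
E
```

```text
0.1 [ 0.23620335 -0.57814294  0.24462157] [[ 0.926  0.378 -0.   ]
 [ 0.378 -0.926  0.001]
 [ 0.    -0.001 -1.   ]] [-1.20199154e+00  4.23772879e-01  1.63060480e+00 -9.55463808e-07
  1.08858772e+00 -1.90048186e-02] 0.08539341226139566
```

{"api": "carry_out", "payload": {
  "deltas": [
    [[0, 0, -1.1], [27.7, 47.3, 0], 1],
    [[0, 0, -1.1], [27.7, 47.3, 0], 1],
    [[0, 0, -1.1], [27.7, 47.3, 0], 1],
    [[0, 0, -1.1], [27.7, 47.3, 0], 1],
    [[0, 0, -1.1], [27.7, 47.3, 0], 1],
    [[0, 0, -1.1], [27.7, 47.3, 0], 1],
    [[0, 0, -1.1], [27.7, 47.3, 0], 1],
    [[0, 0, -1.1], [27.7, 47.3, 0], 1],
    [[0, 0, -1.1], [27.7, 47.3, 0], 1],
    [[0, 0, -1.1], [27.7, 47.3, 0], 1],
    [[0, 0, -1.1], [27.7, 47.3, 0], 1],
    [[0, 0, -1.1], [27.7, 47.3, 0], 1]
  ]
}}

```text
time: 1.6
tcp_pos: [0.5693, -0.0092, 0.2451]
ee_rot: [[0.988, 0.156, -0.0], [0.156, -0.988, -0.0], [-0.0, 0.0, -1.0]]
contact_force: [0.8, -0.3, -0.2]
gripper_width: 0.0854
grip_force: 0.0
```

{"api": "carry_out", "payload": {
  "deltas": [
    [[0, 0, 0], [0, 0, -40], 1],
    [[0, 0, 0], [0, 0, -20], 1],
    [[0, 0, 0], [0, 0, 0], 1],
    [[0, 0, 0], [0, 0, 0], 1]
  ]
}}

```text
time: 2.1
tcp_pos: [0.5692, -0.0111, 0.186]
ee_rot: [[0.988, 0.156, 0.001], [0.156, -0.988, -0.0], [0.001, 0.0, -1.0]]
contact_force: [-0.2, 0.9, 1.1]
gripper_width: 0.0855
grip_force: 0.0
```

```bash
python3 - <<'E'
from h import *
s=readout.state(); print(s["time"],s["tcp_pos"],np.array(s["ee_rot"]).round(3))
K,R,t=c=cal("wrist"); im,d=eyes.grab_frame("wrist"); np.savez("pics/w.npz",im=im,d=d,K=K,R=R,t=t)
cv2.imwrite("pics/w0.png",im[...,::-1]); print(-R.T@t)
E
```

```text
2.1 [ 0.56921093 -0.01112632  0.18600527] [[ 0.988  0.156  0.001]
 [ 0.156 -0.988 -0.   ]
 [ 0.001  0.    -1.   ]]
[ 0.63537424 -0.00080427  0.3147872 ]
```

View pics/w0.png

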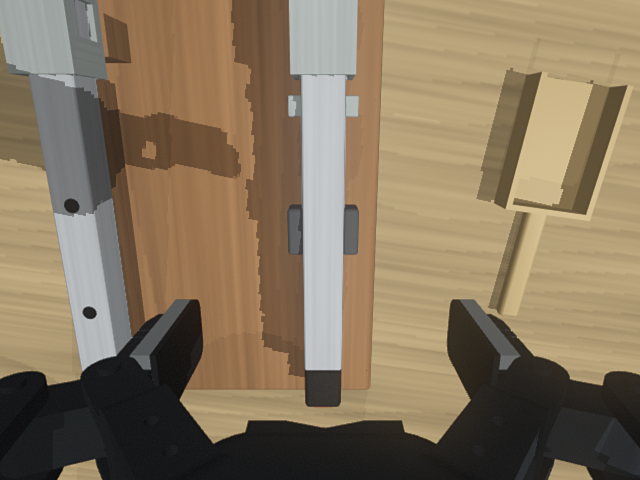

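The wrist view shows the leg upright in the image, with its axis at u≈323, pads at (295,229) and (351,229), buttons at row 105 and the socket mouth edge at row 75.

```bash
python3 - <<'E'
from h import *
f=np.load("pics/w.npz"); im=f["im"]; c=f["K"],f["R"],f["t"]
g=im.max(-1).astype(int); sat=g-im.min(-1)
def blob(b,cond):
    k=np.zeros(g.shape,bool);k[b[0]:b[1],b[2]:b[3]]=1; v,u=np.nonzero(k&cond); return np.c_[u,v].astype(float)
T=blob((120,365,298,350),(g>150)&(sat<40))
# per-row edges of tube top
rows=np.arange(125,360,5); E=np.array([[T[T[:,1]==r,0].min(),T[T[:,1]==r,0].max()+1,r] for r in rows])
L=onplane("w",E[:,[0,2]],.0725,c);Rr=onplane("w",E[:,[1,2]],.0725,c); M=(L+Rr)/2
print("width",np.median(np.linalg.norm(L-Rr,axis=1)))
l=cv2.fitLine(M[:,:2].astype(np.float32),cv2.DIST_HUBER,0,.001,.001).ravel(); a=l[:2]*np.sign(l[0]); p0=l[2:]; n=np.array([-a[1],a[0]])
print("yaw",np.degrees(np.arctan2(a[1],a[0])))
tcp=np.array([.5692,-.0111])
def rep(nm,Q,h):
    W=onplane("w",Q,h,c)[:,:2]-tcp; print(nm,"along",np.percentile(W@a,[1,99]).round(4),"lat",np.percentile(W@n,[1,99]).round(4))
print("axis lat rel tcp",(p0-tcp)@n)
D=(g<110)&(sat<30)
for nm,b in(("padL",(195,262,280,301)),("padR",(195,262,345,365))): rep(nm,blob(b,D),.068)
rep("foot",blob((365,412,300,346),(g<70)&(sat<25)),.0725)
for nm,b in(("butL",(88,120,280,299)),("butR",(88,120,347,365))): rep(nm,blob(b,(g>130)&(sat<40)),.065)
col=g[60:90,310:335].mean(1); r=60+np.argmax(abs(np.diff(col)))+1; print("mouth row",r,col.round()); rep("mouth.0775",np.array([[322.,r]]),.0775)
E
```

```text
width 0.024578667213471034
yaw 8.81366
axis lat rel tcp 0.00040598194999055587
padL along [-0.0159  0.0162] lat [0.0149 0.0228]
padR along [-0.0151  0.0156] lat [-0.0206 -0.0126]
foot along [-0.124  -0.0971] lat [-0.011   0.0128]
butL along [0.0676 0.0792] lat [0.0154 0.0213]
butR along [0.0677 0.0793] lat [-0.0193 -0.0128]
mouth row 74 [185. 185. 184. 185. 184. 185. 184. 184. 184. 184. 184. 185. 186. 184.
 144. 175. 197. 201. 200. 200. 200. 200. 200. 200. 200. 200. 200. 200.
 200. 200.]
mouth.0775 along [0.0894 0.0894] lat [0.0015 0.0015]
```

{"api": "carry_out", "payload": {
  "deltas": [
    [[0, 0, 0], [0, 0.5, -45], 1],
    [[0, 0, 0], [0, 0, -45], 1],
    [[0, 0, 0], [0, 0, -26], 1],
    [[0, 0, 0], [0, 0, -15], 1],
    [[0, 0, 0], [0, 0, 0], 1],
    [[0, 0, 0], [0, 0, 0], 1]
  ]
}}

```text
time: 2.9
tcp_pos: [0.5698, -0.0106, 0.0556]
ee_rot: [[0.988, 0.157, 0.002], [0.157, -0.988, -0.0], [0.002, 0.0, -1.0]]
contact_force: [1.0, -0.5, -0.4]
gripper_width: 0.0852
grip_force: 0.0
```

{"api": "carry_out", "payload": {
  "deltas": [
    [[0, 0, 0], [0, 0, 0], -1],
    [[0, 0, 0], [0, 0, 0], -1],
    [[0, 0, 0], [0, 0, 0], -1],
    [[0, 0, 0], [0, 0, 0], -1],
    [[0, 0, 0], [0, 0, 0], -1],
    [[0, 0, 0], [0, 0, 0], -1],
    [[0, 0, 0], [0, 0, 0], -1],
    [[0, 0, 0], [0, 0, 0], -1]
  ]
}}

```text
time: 3.9
tcp_pos: [0.5693, -0.0102, 0.0553]
ee_rot: [[0.988, 0.157, 0.001], [0.157, -0.988, 0.0], [0.001, -0.0, -1.0]]
contact_force: [-1.8, 2.6, 8.8]
gripper_width: 0.0244
grip_force: 60.9
```

{"api": "carry_out", "payload": {
  "deltas": [
    [[0, 0, 0], [4, 0.62, 0.3], -1],
    [[0, 0, 0], [4, 0.62, 0], -1],
    [[0, 0, 0], [4, 0.62, 0], -1],
    [[0, 0, 0], [4, 0.62, 0], -1],
    [[0, 0, 0], [4, 0.62, 0], -1],
    [[0, 0, 0], [0, 0, 0], -1]
  ]
}}

```text
time: 4.65
tcp_pos: [0.5864, -0.0076, 0.0553]
ee_rot: [[0.988, 0.157, -0.005], [0.157, -0.988, -0.0], [-0.005, -0.0, -1.0]]
contact_force: [-10.7, -2.7, 15.1]
gripper_width: 0.0242
grip_force: 61.8
```

```bash
python3 - <<'E'
from h import *
s=readout.state(); print(s["tcp_pos"],s["contact_force"],s["ft_torque"])
im,d=eyes.grab_frame("wrist"); a=im[0:400,160:500]
im2,d2=eyes.grab_frame("side"); b=cv2.resize(im2[140:320,240:500],None,fx=400/180,fy=400/180)
o=np.hstack([a,b[:,:450]]); cv2.imwrite("pics/w1.png",o[...,::-1])
E
```

```text
[ 0.58642835 -0.00759817  0.05529953] [-10.74372869  -2.65877724  15.13710566] [-0.20072099  1.29621513 -0.0456234 ]
```

View pics/w1.png

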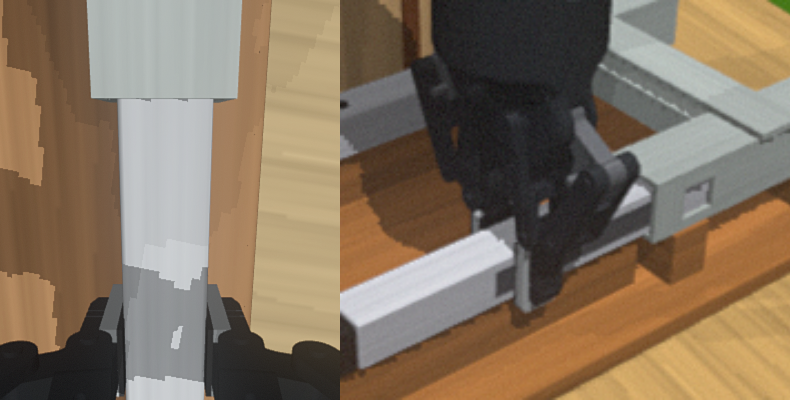

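The left half shows the buttons flush and gone into the socket, with both fingers flat on the leg's sides. The right half shows the hole in the socket side still empty. I'll carry on sliding.

{"api": "carry_out", "payload": {
  "deltas": [
    [[0, 0, 0], [4, 0.62, 0.5], -1],
    [[0, 0, 0], [4, 0.62, 0.3], -1],
    [[0, 0, 0], [4, 0.62, 0], -1],
    [[0, 0, 0], [4, 0.62, 0], -1],
    [[0, 0, 0], [4, 0.62, 0], -1],
    [[0, 0, 0], [0, 0, 0], -1]
  ]
}}

```text
time: 5.5
tcp_pos: [0.609, -0.0042, 0.0553]
ee_rot: [[0.988, 0.157, -0.0], [0.157, -0.988, -0.0], [-0.0, 0.0, -1.0]]
contact_force: [-2.0, 0.2, 0.7]
gripper_width: 0.0244
grip_force: 59.8
```

```bash
python3 - <<'E'
from h import *
s=readout.state(); print(s["tcp_pos"],s["contact_force"])
K,R,t=c=cal("wrist"); im,d=eyes.grab_frame("wrist"); a=im[0:400,160:500]
im2,d2=eyes.grab_frame("side"); b=cv2.resize(im2[200:290,340:440],None,fx=400/90,fy=400/90)
o=np.hstack([a,b]); cv2.imwrite("pics/w2.png",o[...,::-1])
g=im.max(-1).astype(int)[:200,310:335].mean(1); r=np.argmax(abs(np.diff(g)))+1
p=onplane("w",[[322,r]],.0775,c)[0,:2]; a=np.array([.988,.154]); print("mouth",r,(p-np.array(s["tcp_pos"])[:2])@a)
E
```

```text
[ 0.60900613 -0.00421197  0.05532684] [-1.97429471  0.20707008  0.71362802]
mouth 192 0.04824496109384616
```

View pics/w2.png

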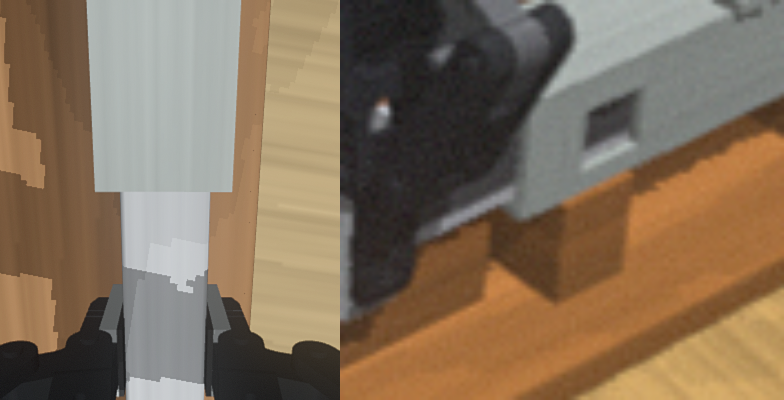

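The mouth is now 48 mm ahead of the TCP, against 45 mm when home, and the button's dark recess shows in the hole. A few more mm are needed.

{"api": "carry_out", "payload": {
  "deltas": [
    [[0, 0, 0], [1.5, 0.2, 0], -1],
    [[0, 0, 0], [1.5, 0.25, 0], -1],
    [[0, 0, 0], [1, 0.15, 0], -1],
    [[0, 0, 0], [0, 0, 0], -1],
    [[0, 0, 0], [0, 0, 0], -1]
  ]
}}

```text
time: 6.22
tcp_pos: [0.6123, -0.0037, 0.0553]
ee_rot: [[0.988, 0.157, -0.001], [0.157, -0.988, -0.0], [-0.001, -0.0, -1.0]]
contact_force: [-5.3, -0.1, 2.8]
gripper_width: 0.0242
grip_force: 59.9
```

```bash
python3 - <<'E'
from h import *
s=readout.state(); print(s["tcp_pos"],s["contact_force"])
K,R,t=c=cal("wrist"); im,d=eyes.grab_frame("wrist")
im2,d2=eyes.grab_frame("side"); b=cv2.resize(im2[200:260,360:440],None,fx=8,fy=8)
cv2.imwrite("pics/w3.png",b[...,::-1])
g=im.max(-1).astype(int)[:240,310:335].mean(1); r=np.argmax(abs(np.diff(g)))+1
p=onplane("w",[[322,r]],.0775,c)[0,:2]; a=np.array([.988,.154]); print("mouth",r,(p-np.array(s["tcp_pos"])[:2])@a)
E
```

```text
[ 0.6123085  -0.00368618  0.05531389] [-5.32774228 -0.13115443  2.75057924]
mouth 205 0.044838870825958804
```

View pics/w3.png

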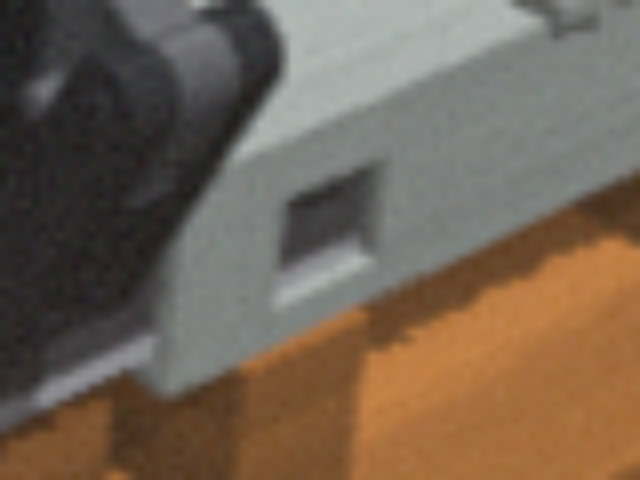

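The hole now shows the leg's side with the mouth 44.8 mm ahead of the TCP, which is nominal. I'll let go, then check before backing off.

{"api": "carry_out", "payload": {
  "deltas": [
    [[0, 0, 0], [0.5, 0.1, 0], -1],
    [[0, 0, 0], [0, 0, 0], -1],
    [[0, 0, 0], [0, 0, 0], 1],
    [[0, 0, 0], [0, 0, 0], 1],
    [[0, 0, 0], [0, 0, 0], 1],
    [[0, 0, 0], [0, 0, 0], 1],
    [[0, 0, 0], [0, 0, 0], 1],
    [[0, 0, 0], [0, 0, 0], 1]
  ]
}}

```text
time: 7.32
tcp_pos: [0.6133, -0.0036, 0.0555]
ee_rot: [[0.988, 0.157, 0.0], [0.157, -0.988, 0.0], [0.0, 0.0, -1.0]]
contact_force: [0.3, 0.2, 0.4]
gripper_width: 0.0854
grip_force: 0.0
```

{"api": "carry_out", "payload": {
  "deltas": [
    [[0, 0, 0], [0, 0, 20], 1],
    [[0, 0, 0], [0, 0, 40], 1],
    [[0, 0, 0], [0, 0, 50], 1],
    [[0, 0, 0], [0, 0, 50], 1],
    [[0, 0, 0], [0, 0, 0], 1],
    [[0, 0, 0], [0, 0, 0], 1]
  ]
}}

```text
time: 8.07
tcp_pos: [0.613, -0.0035, 0.2163]
ee_rot: [[0.988, 0.157, 0.001], [0.157, -0.988, -0.0], [0.001, 0.0, -1.0]]
contact_force: [0.4, -0.3, -0.5]
gripper_width: 0.0854
grip_force: 0.0
```

```bash
python3 - <<'E'
from h import *
s=readout.state(); print(s["time"],s["tcp_pos"],s["contact_force"],s["gripper_width"])
im,d=eyes.grab_frame("wrist"); im2,d2=eyes.grab_frame("side")
b=cv2.resize(im2[180:280,290:440],None,fx=4,fy=4)[:400,:460]
cv2.imwrite("pics/w4.png",np.hstack([im[40:440,160:500],b])[...,::-1])
E
```

```text
8.075 [ 0.61304326 -0.00354717  0.21625391] [ 0.44453963 -0.32006892 -0.48510366] 0.08537251187879795
```

View pics/w4.png

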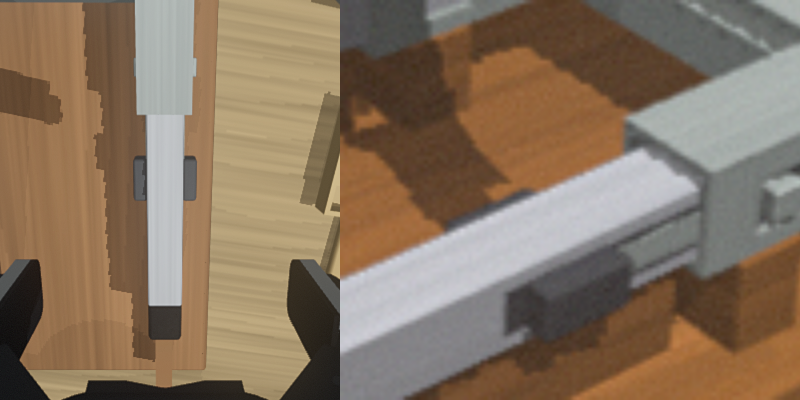

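The buttons stand out through the holes on both sides (left half, (137,67) and (193,67)). In the side view at (780,200) the button is proud of the hole, and the pads are fully out. The gripper is clear.

```bash
python3 -c "
from plant import env; print(env.job_done())"
```

```text
the job is handed in; nothing more can be done
None
```

The button leg is home in its socket with both buttons out through the side holes, the plain leg was not touched, and the job was handed in at about 8 s.

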